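# Pop the toolbox's wide bit hatch

### The job

On top of the blue toolbox are two small trays, each with a push-push hatch in its top. With shut fingertips, press the wider hatch in once at its ribbed pad, let go so that it springs open by itself, and make sure it stays up with nothing touching it. Do not push it back down, leave the narrower hatch shut, and do not pick up or shift anything else on the table.

Things in the scene. Friction and masses are not known exactly. Their poses are not given: they have to be found in the camera images.
- toolbox: Blue plastic toolbox, fixed: 170 (x) x 310 (y) x 90 mm, origin at the centre of its underside, x to its back (snap latch on the -x face), y along its length, z up. The two trays are clipped on its flat top, 90 mm up, 70 mm either side of its middle along y; which is on which side varies.
- wide_tray: Black tray, fixed on the toolbox, 120 (x) x 130 (y) x 50 mm, origin at the centre of its underside, axes as the toolbox's. In its top is the WIDE grey hatch, 94 (x) x 104 (y) x 4 mm, its top face 2 mm below the rim. The hatch is hinged along its +x edge, 45 mm to +x of the origin; its free edge is 49 mm to -x, 3 mm short of the tray's 8 mm front wall.
- wide_hatch (a joint): Hinge of the wide hatch, rad: about 0 latched shut, negative pressed in, stop at 1.2 open. A spring (3 to 4 N at the pad) opens it. Press the pad in 6 mm or more (joint below -0.08; hard stop -0.135, 10 mm), then take the finger away: it swings up to 1.2 in about 1.5 s and stays. Pressed less, it stays latched; pushed down from open past shut, it latches again.
- wide_pad (a point): Centre of the top of the raised, ribbed press pad (24 x 34 mm, long way along y) on the wide hatch, 21 mm inside its free edge, 73 mm from the hinge line. Shut, it lies 140 mm above the table, level with the tray's rim. It moves and turns with the hatch.
- narrow_tray: The other black tray, of the same outer size and with the same kind of hatch, pad and hinge, but the hatch is only 46 mm wide along y.
- narrow_hatch (a joint): Hinge of the narrow hatch, rad: about 0 = latched shut (leave it so), negative = pressed in, positive = open.
- vase: White ceramic vase of pencils, loose, 72 mm across, 105 mm high, pencils reaching up to 180 mm; origin at the centre of its underside.
- dispenser: Clear acrylic tape dispenser with a roll of tape, loose, 60 (x) x 140 (y) x 71 mm; origin at the centre of its underside.
- clamp: Steel spring clamp with black rubber grips and jaws, loose, lying flat, about 60 (x) x 155 (y) x 20 mm; origin on the table at its middle.
- square: Aluminium L-shaped square, loose, lying flat: blade 25 x 180 mm along y, arm to +x reaching 112 mm, 8 mm thick at most; origin under the middle of the blade.

How it is judged (in metres and radians):
On the way, in this order (a step that is already met when the one before it is completed fails the run):
1. a finger presses the wide hatch in to release its latch (value of joint wide_hatch below -0.06 rad and contact force between the fingers and wide_tray above 0.3 N), for 0.02 s.
2. the wide hatch has sprung wide open and stays up with nothing touching it (value of joint wide_hatch above 0.9 rad and contact force between each of the fingers, the arm and wide_tray below 0.1 N), for 0.8 s.
At the end, for the whole second after the job is handed in: The wide hatch stands open by more than 0.9 rad and at rest, and the narrow hatch is still latched shut (within about 0.05 rad) (value of joint wide_hatch above 0.9 rad and velocity of joint wide_hatch between -0.1 and 0.1 rad/s and value of joint narrow_hatch between -0.03 and 0.05 rad); the robot touches nothing.
It fails at once if the narrow hatch is pressed in or opened (value of joint narrow_hatch above 0.1 rad or value of joint narrow_hatch below -0.06 rad).
It fails at once if the wide hatch is pushed back down to shut after it has popped up (value of joint wide_hatch between 0.04 and 0.14 rad and velocity of joint wide_hatch below -0.12 rad/s).
It fails at once if the hatch or tray is rammed with more than 45 N (contact force between any of the fingers, the arm and wide_tray above 45 N).
It fails at once if the vase, tape dispenser, spring clamp or aluminium square is picked up or moved more than 20 mm (distance of any of vase, dispenser, clamp, square from where it was at the start of the episode above 0.02 m).
It also fails if it takes over 35 s, if anything falls off the work surface, if the arm or the gripper's body presses on something with over 40 N, if the wrist force passes 120 N, or if a joint passes its speed limit or range.

### The arm

A 6-joint arm with a two-finger parallel gripper is mounted at the origin on the work surface. World frame = base frame: x ahead of the robot, y to its left, z up, the work surface at z = 0. Lengths are in m, angles in degrees, forces in N, time in s.
With the tool pointing down it reaches from about 0.425 to 0.925 m from the base axis. Payload 12.5 kg.
Tool frame: the origin (TCP) lies between the finger pads; the fingertips stand 8 mm ahead of it and the grasp point (between the pads) lies 11 mm behind it (tcp_to_tips is the distance from the TCP to the fingertips, in m); z points along the fingers, y is the line along which they close (so a half turn about z gives the same grasp; the last joint's range is limited). The gripper opens to 85 mm and grips with 20 to 120 N. Pads are 22 mm wide; open, the fingers measure 114 mm over their backs; the gripper's body (76 mm by 85 mm) begins 54 mm behind the grasp point. The pads swing forward as they close: fully open they stand 13 mm farther back than shut.
Start: joints at [-6.05, 28.126, 89.318, -0, 62.55, -6.05], TCP at [0.625, 0, 0.239] pointing down, gripper open.
Joint ranges: [-177.58, 177.58], [-47.91, 125.51], [2.72, 160], [-65.01, 245.01], [3.68, 167.84], [-153.87, 153.87]. Speed limits (degrees/s): [127.2, 127.2, 159.86, 180, 180, 180].

### API

Orientations are given as a 3x3 rotation matrix whose columns are the frame's x, y, z axes.
In Python, from station import get_obs, grab_frame, calibration, sign_off, boxes_of, pinpoint, tcp_to_tips gives the robot as it stands.
- The arm moves only by the tool send_rows, never from a script. Its arguments are lists of equal length, an entry for each row: "turn": the turn, a rotation vector about the tool's x, y, z in rad, a list of three; "dp": the shift along the tool's x, y, z in mm, a list of three; "claw": the closure, from 0 (fully open) to 1 (shut). In form: {"turn": [[rx, ry, rz], ...], "dp": [[x, y, z], ...], "claw": [claw, ...]}. A call has 1 to 8 rows; each row shifts and turns the commanded pose from where the row before left it, along the tool's axes as they then stand; what a row does not reach is not made up. A row lasts 1/12 s, in which the tool goes at most 41.7 mm and 7.16 degrees, less where a joint would pass 70% of its speed; a pose out of reach is approached as far as the arm can. A call is refused whole if a number of a shift passes 41.7 or a number of a turn 0.125, either way. A call with a gripper value outside its range is refused whole. The fingers move at their own pace and stop on an object; "squeeze" is the grip in N (left out, the last holds). Time passes only in rows, so rows that do not move let the fingers close. It gives the time, the measured TCP pose, the force, the opening and the grip force at its end, in the units of the state.
- get_obs(): the state, without advancing time (a new reading comes with each control period).
- grab_frame(name): name is "scene" or "side" or "wrist"; returns the picture (400x640x3 uint8, red, green, blue); there is no depth.
- calibration(name): a dict with "intrinsics" (3x3 intrinsics, pixels), "R" (3x3) and "t" (3): a world point X has camera coordinates R X + t. Camera axes: x right, y down, z forward; pixel columns grow to the right and rows downward; lengths in m; the calibration is good to about 2 mm. A picture is of the moment at which its call begins: read the wrist's pose just before it. calibration takes no time and is no camera call; for the wrist camera it gives the pose at the moment of the call.
- sign_off(): hands the job in; it is judged then, once.
Trained networks look in the newest picture that a camera, given by its name, has taken for a name from the list of things; names that differ only in an ending like _2 or _b are one class to them, and where a whole thing is asked for, a point or a joint stands for the part that bears it (a point fixed in the world has none). Each returns a list of dicts, best first, with "conf" (0 to 1); they miss things now and then, are a little off and sometimes report something else, mostly with a low value. They report only what shows in the picture. A call takes as long as a camera call.
- boxes_of(camera, query): "at" ([column, row] in pixels, amid what is visible of it).
- pinpoint(camera, query): "at" ([column, row] in pixels: a listed point, or the origin of a listed thing).
The state is a dict: "clock": time; "qpos": joint angles; "qd": joint speeds; "effort": joint torques, N m; "ee_pos": TCP position; "tool_rot": TCP orientation; "wrist_force": force on the tool from outside, world axes, zero at the start; "ft_torque": the same for the moment, N m; "opening": opening from 0.0 (shut) to 1.0 (fully open); "gripper_force": force on a finger pad.
Only numpy, scipy, OpenCV 4.12 (cv2) and the standard library are available. Lean on these libraries where they do the work, as an engineer would, in place of code of your own. Each camera call takes 0.05 s, during which the arm holds its last target. There are 200 camera calls.

## Working session

There is one attempt and no reset: what is moved stays moved. The work goes in short steps, Python scripts to look and compute and a tool call to move; the robot and the scene stay as the last step left them, time stands still between calls to the robot, and variables do not carry over. Pictures are saved under pics/ and viewed, at most 10 in all, crops included, and the job is handed in when it is done.

Besides the shell and the picture viewer there is one more tool, called after "Emit:" by a JSON object that holds its "op" and its "data", one argument or row to a line. send_rows: Moves the arm, as the interface text tells. Its arguments: {"type":"object","properties":{"turn":{"type":"array","items":{"type":"array","items":{"type":"number"}}},"dp":{"type":"array","items":{"type":"array","items":{"type":"number"}}},"claw":{"type":"array","items":{"type":"number"}},"squeeze":{"type":"number"}},"required":["turn","dp","claw"]}

```bash
mkdir -p pics; cat > h.py <<'E'
import numpy as np, cv2
from station import *
def snap(c,f):
    im=grab_frame(c); cv2.imwrite(f,im[:,:,::-1]); return calibration(c)
def ray(cal,uv):
    R=np.array(cal["R"]);t=np.array(cal["t"]);K=np.array(cal["intrinsics"])
    return -R.T@t, R.T@np.linalg.solve(K,[uv[0],uv[1],1])
def atz(cal,uv,z):
    o,d=ray(cal,uv); return o+d*(z-o[2])/d[2]
E
python3 - <<'E'
from h import *
np.set_printoptions(precision=3,suppress=True)
Z=dict(wide_pad=.14,wide_tray=.09,narrow_tray=.09,toolbox=0,vase=0,dispenser=0,clamp=0,square=0)
for c in("scene","side","wrist"):
    cal=snap(c,f"pics/{c}1.png")
    for q,z in Z.items():
        for d in pinpoint(c,q)[:2]: print(c,q,round(d["conf"],2),np.array(d["at"]),atz(cal,d["at"],z))
s=get_obs();print(s["clock"],s["ee_pos"],s["tool_rot"],tcp_to_tips)
a=cv2.imread("pics/scene1.png");cv2.imwrite("pics/both.png",cv2.resize(np.vstack([a,cv2.imread("pics/wrist1.png")]),(480,600)))
E
```

```text
scene wide_pad 0.88 [295.2 170.9] [ 0.569 -0.03   0.14 ]
scene wide_tray 0.89 [293.9 190.5] [ 0.603 -0.026  0.09 ]
scene narrow_tray 0.97 [339.9 202.8] [0.612 0.112 0.09 ]
scene toolbox 0.68 [313.5 209.8] [0.599 0.031 0.   ]
scene vase 0.78 [398.4 246.9] [0.663 0.302 0.   ]
scene vase 0.55 [315.2 208.7] [0.594 0.035 0.   ]
scene dispenser 0.73 [234.1 186.6] [ 0.576 -0.234  0.   ]
scene clamp 0.72 [328.5 270.8] [0.784 0.121 0.   ]
scene square 0.86 [263.9 235.4] [ 0.721 -0.089  0.   ]
side wide_pad 0.69 [356.3 185.4] [ 0.559 -0.033  0.14 ]
side wide_tray 0.91 [345.7 197.5] [ 0.588 -0.025  0.09 ]
side narrow_tray 0.79 [331.8 232.1] [0.604 0.127 0.09 ]
side toolbox 0.78 [334.4 230.6] [0.608 0.042 0.   ]
side vase 0.89 [298.3 294.8] [0.663 0.294 0.   ]
side dispenser 0.67 [355.  178.9] [ 0.579 -0.225  0.   ]
side clamp 0.62 [274.4 237.6] [0.787 0.112 0.   ]
side square 0.74 [304.5 196.2] [ 0.74  -0.093 -0.   ]
wrist wide_pad 0.66 [236.3 226.7] [ 0.565 -0.02   0.14 ]
wrist wide_tray 0.88 [282.  211.3] [ 0.595 -0.025  0.09 ]
wrist narrow_tray 0.81 [300.7  49. ] [0.613 0.11  0.09 ]
wrist toolbox 0.71 [293.8 128.5] [0.601 0.04  0.   ]
wrist dispenser 0.83 [280.8 332.3] [ 0.578 -0.232  0.   ]
wrist dispenser 0.27 [296.8 126.7] [0.605 0.042 0.   ]
wrist clamp 0.72 [279.8 210.6] [ 0.583 -0.057  0.   ]
wrist clamp 0.68 [459.3  56.5] [0.775 0.113 0.   ]
wrist square 0.58 [406.7 237. ] [ 0.737 -0.091  0.   ]
1.35 [0.625 0.    0.239] [[-0.  1.  0.]
 [ 1.  0. -0.]
 [-0.  0. -1.]] 0.008
```

View pics/scene1.png

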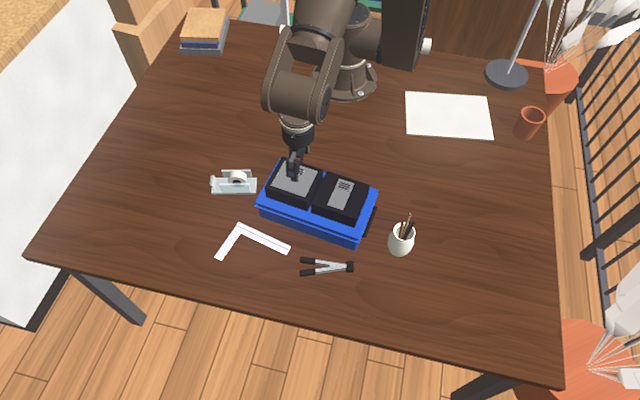

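View pics/wrist1.png

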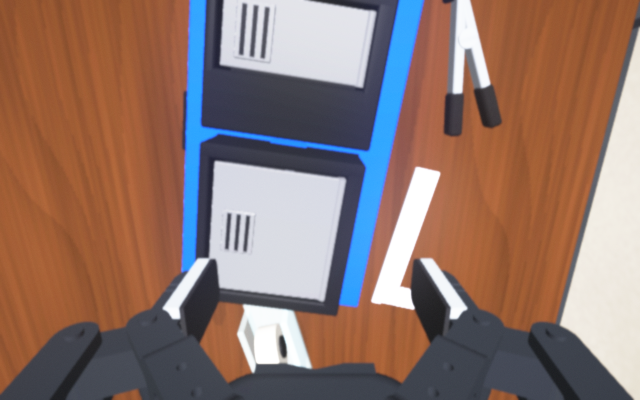

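The wrist view shows the wide hatch in the lower tray with its ribbed pad at about (238,230). The narrow tray is above it, with its pad at (254,30). The trained estimates put the wide pad at about (0.566, -0.022, 0.14), which matches the tray at (0.595, -0.025) with a yaw of about -7.6°.

Emit:
{"op": "send_rows", "data": {
  "turn": [
    [0,0,0],
    [0,0,0],
    [0,0,0],
    [0,0,0],
    [0,0,0],
    [0,0,0],
    [0,0,0],
    [0,0,0]
  ],
  "dp": [
    [-7,-20,0],
    [-7,-20,0],
    [-8,-19,0],
    [0,0,0],
    [0,0,0],
    [0,0,0],
    [0,0,0],
    [0,0,0]
  ],
  "claw": [1,1,1,1,1,1,1,1]
}}

```text
clock: 2.02
ee_pos: [0.5666, -0.0217, 0.2391]
tool_rot: [[-0.0, 1.0, 0.0], [1.0, 0.0, 0.0], [0.0, 0.0, -1.0]]
wrist_force: [-0.5, -0.4, -0.6]
opening: -0.002
gripper_force: 0.0
```

```bash
python3 - <<'E'
from h import *
np.set_printoptions(precision=4,suppress=True)
for c in("wrist","scene","side"):
    cal=snap(c,f"pics/{c}2.png")
    for q,z in dict(wide_pad=.14,wide_tray=.09,narrow_tray=.09).items():
        for d in pinpoint(c,q)[:1]: print(c,q,round(d["conf"],2),np.array(d["at"]),atz(cal,d["at"],z))
s=get_obs();print(s["clock"],s["ee_pos"],s["opening"],s["wrist_force"])
E
```

```text
wrist wide_pad 0.74 [313.9 201.2] [ 0.5653 -0.0209  0.14  ]
wrist wide_tray 0.98 [345.8 190.8] [ 0.5936 -0.0275  0.09  ]
wrist narrow_tray 0.78 [376.   21.5] [0.613  0.1079 0.09  ]
scene wide_pad 0.7 [294.9 172.4] [ 0.5743 -0.0293  0.14  ]
scene wide_tray 0.74 [292.3 189. ] [ 0.5987 -0.0323  0.09  ]
scene narrow_tray 0.58 [338.3 201.5] [0.6086 0.1067 0.09  ]
side wide_pad 0.82 [354.9 186.6] [ 0.5627 -0.0267  0.14  ]
side wide_tray 0.96 [345.3 196.6] [ 0.5896 -0.0286  0.09  ]
side narrow_tray 0.82 [331.6 229.3] [0.6065 0.1162 0.09  ]
2.6167 [ 0.566  -0.022   0.2393] 0.0006934451520089367 [ 0.1866 -0.5504 -0.1561]
```

View pics/wrist2.png

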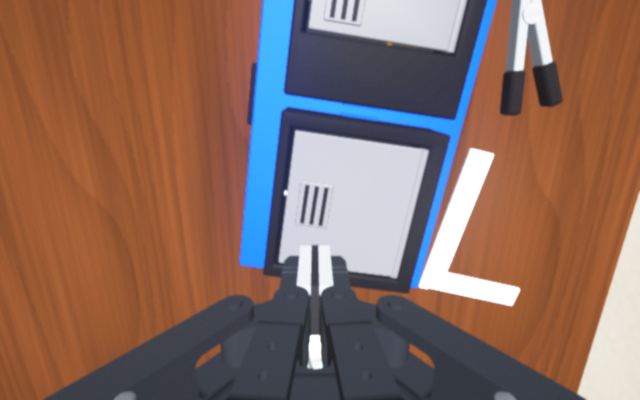

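The shut fingers are in line with the ribbed pad, which sits at about (315,205), or roughly (0.566, -0.024). I'll descend to just above it.

Emit:
{"op": "send_rows", "data": {
  "turn": [
    [0,0,0],
    [0,0,0],
    [0,0,0],
    [0,0,0],
    [0,0,0],
    [0,0,0]
  ],
  "dp": [
    [-2,0,20],
    [0,0,25],
    [0,0,20],
    [0,0,14],
    [0,0,5],
    [0,0,0]
  ],
  "claw": [1,1,1,1,1,1]
}}

```text
clock: 3.12
ee_pos: [0.5657, -0.024, 0.1544]
tool_rot: [[0.0, 1.0, -0.002], [1.0, -0.0, 0.0], [0.0, -0.002, -1.0]]
wrist_force: [-0.4, -0.4, 0.9]
opening: 0.0
gripper_force: 0.0
```

```bash
python3 - <<'E'
from h import *
snap("wrist","pics/wrist3.png"); snap("side","pics/side3.png")
a=cv2.imread("pics/wrist3.png"); b=cv2.imread("pics/side3.png")[130:280,260:440]
b=cv2.resize(b,(480,400),interpolation=cv2.INTER_CUBIC); a=a[:,160:480]
cv2.imwrite("pics/c3.png",np.hstack([a,b])); s=get_obs();print(s["ee_pos"],s["wrist_force"])
E
```

```text
[ 0.56639243 -0.02404704  0.15599698] [-0.21718272  0.10374715 -0.20231091]
```

View pics/c3.png

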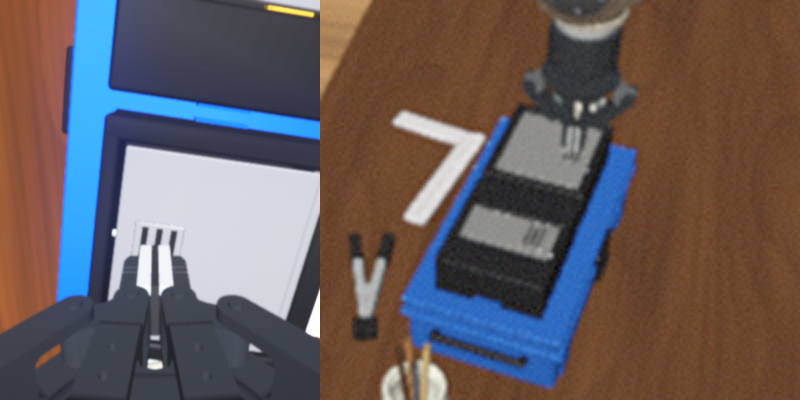

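The shut tips are over the wide pad's ribs, about 7 mm above it. I'll press in slowly and watch the force.

Emit:
{"op": "send_rows", "data": {
  "turn": [
    [0,0,0],
    [0,0,0],
    [0,0,0],
    [0,0,0],
    [0,0,0],
    [0,0,0],
    [0,0,0],
    [0,0,0]
  ],
  "dp": [
    [0,0,2],
    [0,0,2],
    [0,0,1.5],
    [0,0,1.5],
    [0,0,1],
    [0,0,1],
    [0,0,0],
    [0,0,0]
  ],
  "claw": [1,1,1,1,1,1,1,1]
}}

```text
clock: 3.88
ee_pos: [0.566, -0.024, 0.1464]
tool_rot: [[-0.0, 1.0, 0.0], [1.0, 0.0, -0.0], [-0.0, 0.0, -1.0]]
wrist_force: [-1.4, 0.4, 3.2]
opening: 0.001
gripper_force: 1.6
```

Emit:
{"op": "send_rows", "data": {
  "turn": [
    [0,0,0],
    [0,0,0],
    [0,0,0],
    [0,0,0],
    [0,0,0],
    [0,0,0]
  ],
  "dp": [
    [0,0,1.5],
    [0,0,1.5],
    [0,0,1.5],
    [0,0,1],
    [0,0,0],
    [0,0,0]
  ],
  "claw": [1,1,1,1,1,1]
}}

```text
clock: 4.38
ee_pos: [0.5661, -0.024, 0.1407]
tool_rot: [[-0.0, 1.0, 0.0], [1.0, 0.0, 0.0], [0.0, 0.0, -1.0]]
wrist_force: [-0.3, -0.4, 3.4]
opening: -0.002
gripper_force: 1.7
```

Emit:
{"op": "send_rows", "data": {
  "turn": [
    [0,0,0],
    [0,0,0],
    [0,0,0]
  ],
  "dp": [
    [0,0,0.5],
    [0,0,0.5],
    [0,0,0]
  ],
  "claw": [1,1,1]
}}

```text
clock: 4.63
ee_pos: [0.5661, -0.024, 0.1398]
tool_rot: [[-0.0, 1.0, 0.0], [1.0, 0.0, -0.0], [-0.0, 0.0, -1.0]]
wrist_force: [0.4, 0.4, 3.7]
opening: -0.002
gripper_force: 1.9
```

It's pressed in about 8 mm with only the spring force pushing back. I'll release fast, going up and then back toward the robot.

Emit:
{"op": "send_rows", "data": {
  "turn": [
    [0,0,0],
    [0,0,0],
    [0,0,0],
    [0,0,0],
    [0,0,0],
    [0,0,0],
    [0,0,0],
    [0,0,0]
  ],
  "dp": [
    [0,0,-20],
    [0,-5,-35],
    [0,-15,-35],
    [0,-20,-30],
    [0,-20,-20],
    [0,-10,-10],
    [0,0,0],
    [0,0,0]
  ],
  "claw": [1,1,1,1,1,1,1,1]
}}

```text
clock: 5.3
ee_pos: [0.4961, -0.024, 0.2899]
tool_rot: [[0.0, 1.0, 0.001], [1.0, -0.0, -0.0], [-0.0, 0.001, -1.0]]
wrist_force: [-0.6, -0.2, 0.1]
opening: -0.003
gripper_force: 0.0
```

Emit:
{"op": "send_rows", "data": {
  "turn": [
    [0,0,0],
    [0,0,0],
    [0,0,0],
    [0,0,0],
    [0,0,0],
    [0,0,0],
    [0,0,0],
    [0,0,0]
  ],
  "dp": [
    [0,0,0],
    [0,0,0],
    [0,0,0],
    [0,0,0],
    [0,0,0],
    [0,0,0],
    [0,0,0],
    [0,0,0]
  ],
  "claw": [1,1,1,1,1,1,1,1]
}}

```text
clock: 5.97
ee_pos: [0.496, -0.024, 0.2898]
tool_rot: [[-0.0, 1.0, 0.0], [1.0, 0.0, -0.0], [-0.0, 0.0, -1.0]]
wrist_force: [0.0, -0.4, 0.0]
opening: 0.004
gripper_force: 0.0
```

Emit:
{"op": "send_rows", "data": {
  "turn": [
    [0,0,0],
    [0,0,0],
    [0,0,0],
    [0,0,0],
    [0,0,0],
    [0,0,0],
    [0,0,0],
    [0,0,0]
  ],
  "dp": [
    [0,0,0],
    [0,0,0],
    [0,0,0],
    [0,0,0],
    [0,0,0],
    [0,0,0],
    [0,0,0],
    [0,0,0]
  ],
  "claw": [1,1,1,1,1,1,1,1]
}}

```text
clock: 6.63
ee_pos: [0.496, -0.024, 0.2898]
tool_rot: [[-0.0, 1.0, 0.0], [1.0, 0.0, 0.0], [0.0, 0.0, -1.0]]
wrist_force: [-0.7, 0.4, 0.4]
opening: 0.005
gripper_force: 0.0
```

Emit:
{"op": "send_rows", "data": {
  "turn": [
    [0,0,0],
    [0,0,0],
    [0,0,0],
    [0,0,0],
    [0,0,0],
    [0,0,0],
    [0,0,0],
    [0,0,0]
  ],
  "dp": [
    [0,0,0],
    [0,0,0],
    [0,0,0],
    [0,0,0],
    [0,0,0],
    [0,0,0],
    [0,0,0],
    [0,0,0]
  ],
  "claw": [1,1,1,1,1,1,1,1]
}}

```text
clock: 7.3
ee_pos: [0.496, -0.024, 0.2898]
tool_rot: [[0.0, 1.0, 0.0], [1.0, -0.0, 0.0], [0.0, 0.0, -1.0]]
wrist_force: [0.6, -1.0, -0.4]
opening: -0.001
gripper_force: 0.0
```

```bash
python3 - <<'E'
from h import *
snap("wrist","pics/wrist4.png"); snap("side","pics/side4.png")
a=cv2.imread("pics/wrist4.png"); b=cv2.imread("pics/side4.png")[130:280,260:440]
b=cv2.resize(b,(480,400),interpolation=cv2.INTER_CUBIC); a=a[:,160:480]
cv2.imwrite("pics/c4.png",np.hstack([a,b])); s=get_obs();print(s["clock"],s["ee_pos"],s["wrist_force"])
E
```

```text
7.4 [ 0.4960033  -0.02398594  0.2898014 ] [-0.04538716  0.81589676 -0.56051477]
```

View pics/c4.png

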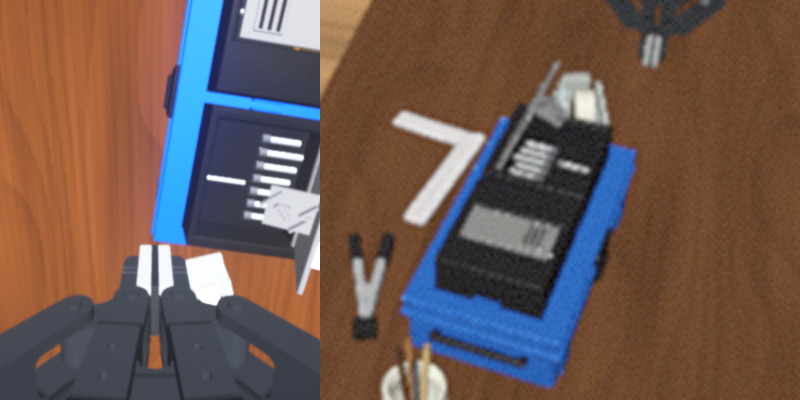

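The wide hatch stands open and its contents show. The narrow hatch is shut and the arm is well clear. I'll wait a little longer, then hand in.

Emit:
{"op": "send_rows", "data": {
  "turn": [
    [0,0,0],
    [0,0,0],
    [0,0,0],
    [0,0,0],
    [0,0,0],
    [0,0,0],
    [0,0,0],
    [0,0,0]
  ],
  "dp": [
    [0,0,0],
    [0,0,0],
    [0,0,0],
    [0,0,0],
    [0,0,0],
    [0,0,0],
    [0,0,0],
    [0,0,0]
  ],
  "claw": [1,1,1,1,1,1,1,1]
}}

```text
clock: 8.07
ee_pos: [0.496, -0.024, 0.2898]
tool_rot: [[0.0, 1.0, 0.0], [1.0, -0.0, -0.0], [-0.0, 0.0, -1.0]]
wrist_force: [-0.1, -0.8, -0.0]
opening: 0.001
gripper_force: 0.0
```

```bash
python3 -c "
from station import *
print(sign_off())"
```

```text
the job is handed in; nothing more can be done
None
```

I pressed the wide hatch once at its pad; it sprang open and was still up in the last picture with the arm clear, the narrow hatch looked shut, and I handed the job in at about 8 s (no verdict was returned).

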